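Set and lock the tile gauge

ROBOT

A 6-joint arm with a two-finger parallel gripper is mounted at the origin on the work surface. World frame = base frame: x ahead of the robot, y to its left, z up, the work surface at z = 0. Lengths are in mm, angles in rad, forces in N, time in s.
With the tool pointing down it reaches from about 350 to 875 mm from the base axis. Payload 4.2 kg.
Tool frame: the origin (TCP) lies on the mounting face of the last link; the fingertips stand 173 mm ahead of it and the grasp point (between the pads) lies grip_point_offset ahead of it (grip_point_offset is the distance from the TCP to the grasp point, in mm); z points along the fingers, y is the line along which they close (so a half turn about z gives the same grasp; the last joint's range is limited). The gripper opens to 85 mm and grips with 20 to 120 N. Pads are 22 mm wide; open, the fingers measure 114 mm over their backs; the gripper's body (76 mm by 85 mm) begins 54 mm behind the grasp point. The pads swing forward as they close: fully open they stand 13 mm farther back than shut.
Start: joints at [1.48, 0.385, 0.008, 0, -1.194, -0.259], TCP at [214.161, 587.141, 404.712] pointing down, gripper open.
Joint ranges: [-3.14, 3.14], [-1.21, 2.06], [-1.07, 1.41], [-3.16, 2.05], [-2.99, -0.16], [-3.1, 3.1]. Speed limits (rad/s): [2.79, 2.79, 3.14, 3.14, 3.14, 3.14].

INTERFACE

Orientations are given as a unit quaternion [x, y, z, w].
In Python, from bench import read_state, get_image, job_done, recognise, place_of, grip_point_offset gives the robot as it stands. The module is installed in compiled form; this text tells all that it offers.
- The arm moves only by the tool carry_out, never from a script. Its arguments are lists of equal length, an entry for each row: "slide": the shift along the tool's x, y, z in m, a list of three; "roll": the turn about the tool's z in degrees; "claw": the finger opening in m, from 0 to 0.0854. A call has 1 to 8 rows; each row is the pose to reach, as a shift and turn from the pose commanded when the call began, along the tool's axes at that moment; what a row does not reach only later rows make up. A row lasts 1/8 s, in which the tool goes at most 62.5 mm and 10.7 degrees, less where a joint would pass 70% of its speed; a pose out of reach is approached as far as the arm can. A call with a gripper value outside its range is refused whole. The fingers move at their own pace and stop on an object; the grip force is fixed at half the most. Time passes only in rows, so rows that repeat a pose let the fingers close. It gives the time, the measured TCP pose, the force, the opening and the grip force at its end, in the units of the state.
- read_state(): the state, without advancing time (a new reading comes with each control period).
- get_image(name): name is "side" or "top"; returns a dict with "img" (420x560x3 uint8, red, green, blue), "z_map" (420x560 float32, mm along the optical axis (not along the pixel's ray), 0 where there is no reading), "mtx" (3x3 intrinsics, pixels), "world_from_camera" (4x4, takes a point from camera to world coordinates). Camera axes: x right, y up, looking along -z (the intrinsics and any distortion apply to the point x, -y, -z); pixel columns grow to the right and rows downward; lengths in mm; the calibration is good to about 2 mm. A picture is of the moment at which its call begins.
- job_done(): hands the job in; it is judged then, once.
Trained networks look in a picture, given as the dict that the camera call returned (one of the last four; its "shot" number tells which), for a name from the list of things; names that differ only in an ending like _2 or _b are one class to them, and where a whole thing is asked for, a point or a joint stands for the part that bears it (a point fixed in the world has none). Each returns a list of dicts, best first, with "conf" (0 to 1); they miss things now and then, are a little off and sometimes report something else, mostly with a low value. They report only what shows in the picture. A call takes as long as a camera call.
- recognise(picture, thing): "at" ([column, row] in pixels, amid what is visible of it).
- place_of(picture, thing): "at" ([column, row] in pixels: a listed point, or the origin of a listed thing).
The state is a dict: "clock": time; "joints": joint angles; "joint_vel": joint speeds; "joint_efforts": joint torques, N m; "position": TCP position; "ee_rot": TCP orientation; "contact_force": force on the tool from outside, world axes, zero at the start; "wrist_torque": the same for the moment, N m; "gripper_width": finger opening in mm; "grasp_force": force on a finger pad.
Only numpy, scipy, OpenCV 4.12 (cv2) and the standard library are available. Lean on these libraries where they do the work, as an engineer would, in place of code of your own. Each camera call takes 0.05 s, during which the arm holds its last target. There are 200 camera calls.

TASK

Set the stop of the tile-trimming gauge for the next batch: lightly, with a fingertip on its small exposed rim, roll the recessed thumbwheel until the pointer's tip stands exactly opposite the tip of the brass setting mark, without touching the pointer or the mark and without moving the mark. Only then slide the black lock grip fully home, and let go. Leave the pots standing around the gauge where they are.

Things in the scene. Friction and masses are not known exactly. Their poses are not given: they have to be found in the camera images.
- gauge: Tile-trimming gauge, fixed. Origin: on the table under the centre of its head, a white-painted block 120 (its x) x 220 (its y, the direction in which pointer and lock move) mm with a flat deck 62 mm above the table, on a 12 mm plywood board x -85..105, y -180..240 mm. At its +y end a steel stop plate 50 mm wide, up to 55 mm high, moves over the board with the pointer (y 140..190).
- wheel: Thumbwheel: knurled steel disc, radius 22 mm, 12 mm wide; origin on its axle, along gauge x, 46 mm above the table. Only 6 mm of rim stand out of its 38 x 18 mm slot. Dragging the rim's top to gauge +y carries the pointer to +y, 8 mm per rad (0.36 mm per mm of rim), and back likewise. Turns stiffly (3 N along the rim), stays where left. Never press with more than 30 N.
- wheel_top (a point): Top of the thumbwheel's exposed rim, 68 mm above the table, 6 mm above the deck; axes those of the gauge; does not turn with the wheel. The wheel does not give downwards; a touch that is too light slips on the rim, about 5 to 12 N of downward press rolls it.
- pointer: Aluminium pointer in a 32 mm wide black channel in the deck (gauge x +28, y -75..75 mm), 3 mm below the deck; origin at its pointed tip, axes those of the gauge. Driven by the thumbwheel; it starts on the -y side of the mark, 15 to 32 mm short of it. Do not touch.
- mark: The brass setting mark, on the +x side of the same channel, its tip facing the pointer's; origin at its tip, axes those of the gauge. The pointer is set when both tips have the same position along the gauge's y. Do not touch.
- lock (a joint): Position of the lock grip along its track, in m: starts between 0 and 0.012 (unlocked), 0.045 is fully home, at its stop towards the gauge's +y. Needs about 2.5 N to slide and stays where it is left.
- lock_top (a point): Centre of the top of the black lock grip, a block 22 (gauge x) x 16 (gauge y) x 16 mm high on the deck; 79 mm above the table. Axes those of the gauge.
- bowl: Bystander: terracotta bowl, radius 60, height 50 mm; origin under its centre.
- mug: Bystander: white mug, radius 38, height 85 mm; origin under its centre.
- jar: Bystander: blue glaze jar, radius 34, height 90 mm; origin under its centre.

How it is judged (in metres and radians):
On the way, in this order (a step that is already met when the one before it is completed fails the run):
1. the pointer's tip is opposite the mark's (within 3 mm) while the lock is still open (less than 20 mm along its track) (y of pointer in the frame of mark between -0.003 and 0.003 m and value of joint lock below 0.02 m), for 0.3 s.
2. the lock grip is home (at least 41 of 45 mm) (value of joint lock above 0.041 m), for 0.1 s.
At the end, for the whole second after the job is handed in: The pointer's tip is within 3 mm of the mark's tip along the gauge, the lock grip is within 4 mm of its home end, and all is at rest (y of pointer in the frame of mark between -0.003 and 0.003 m and value of joint lock above 0.041 m and velocity of joint lock below 0.005 m/s and linear speed of pointer below 0.005 m/s); the robot touches nothing.
It fails at once if the thumbwheel is pressed with more than 30 N (contact force between the fingers and wheel above 30 N).
It fails at once if the pointer, its stop or the mark is touched by the robot (contact force between any of the fingers, the arm and pointer above 0.5 N or contact force between any of the fingers, the arm and mark above 0.5 N).
It fails at once if the setting mark is moved by more than 2 mm (distance of mark from where it was at the start of the episode above 0.002 m).
It fails at once if a pot is moved by more than 20 mm (distance of any of bowl, mug, jar from where it was at the start of the episode above 0.02 m).
It also fails if it takes over 67 s, if anything falls off the work surface, if the arm or the gripper's body presses on something with over 40 N, if the wrist force passes 120 N, or if a joint passes its speed limit or range.

## Working session

There is one attempt and no reset: what is moved stays moved. The work goes in short steps, Python scripts to look and compute and a tool call to move; the robot and the scene stay as the last step left them, time stands still between calls to the robot, and variables do not carry over. Pictures are saved under pics/ and viewed, at most 10 in all, crops included, and the job is handed in when it is done.

Besides the shell and the picture viewer there is one more tool, called after "Emit:" as name(argument=value, ...) on one line, values as JSON. carry_out: Moves the arm, as the interface text tells. Its arguments: {"type":"object","properties":{"slide":{"type":"array"},"roll":{"type":"array"},"claw":{"type":"array"}},"required":["slide","roll","claw"]}

```bash
mkdir -p pics; cat > h.py <<'E'
import numpy as np, cv2
from bench import *
from scipy.spatial.transform import Rotation as R
def world(p,uv,z=None,r=1):
    """pixel -> world mm; by known plane height z, else by depth"""
    K=p["mtx"];T=np.array(p["world_from_camera"]);u,v=uv
    d=np.array([(u-K[0][2])/K[0][0],-(v-K[1][2])/K[1][1],-1.])
    if z is None:
        w=p["z_map"][int(v)-r:int(v)+r+1,int(u)-r:int(u)+r+1]; s=np.median(w[w>0])
    else:
        s=(z-T[2,3])/(T[:3,:3]@d)[2]
    return T[:3,:3]@(d*s)+T[:3,3]
Z=dict(gauge=0,wheel_top=68,pointer=59,mark=59,lock_top=79,bowl=0,mug=0,jar=0,wheel=46)
def see(p,names):
    for n in names:
        for q in place_of(p,n)[:2]:
            print(n,round(q["conf"],2),np.round(q["at"],1),"z-plane",np.round(world(p,q["at"],Z[n]),1),"depth",np.round(world(p,q["at"]),1))
E
python3 - <<'E'
from h import *
s=read_state();print({k:np.round(v,3) for k,v in s.items()}, grip_point_offset)
print(R.from_quat(s["ee_rot"]).as_matrix().round(3))
for c in("side","top"):
    p=get_image(c);cv2.imwrite(f"pics/{c}0.png",p["img"][...,::-1]);print(c,p["mtx"],np.round(p["world_from_camera"],3))
    see(p,Z)
E
```

```text
{'clock': np.float64(0.0), 'joints': array([ 1.48 ,  0.386,  0.007, -0.   , -1.194, -0.259]), 'joint_vel': array([ 0.002,  0.001,  0.   , -0.001,  0.002,  0.   ]), 'joint_efforts': array([ 0.000e+00, -3.923e+01,  1.884e+01,  4.186e+00, -5.000e-03,
       -0.000e+00]), 'position': array([214.105, 586.959, 403.589]), 'ee_rot': array([ 0.985, -0.174, -0.   ,  0.001]), 'contact_force': array([-0.381,  0.394,  0.411]), 'wrist_torque': array([ 0.007, -0.055,  0.   ]), 'grasp_force': np.float64(0.0), 'gripper_width': np.float64(85.108)} 154.70000000000002
[[ 0.939 -0.343 -0.001]
 [-0.343 -0.939 -0.002]
 [ 0.     0.002 -1.   ]]
side [[517.10040398   0.         274.39163273]
 [  0.         517.10040398 207.04489284]
 [  0.           0.           1.        ]] [[-9.63000e-01  1.73000e-01 -2.06000e-01  4.21191e+02]
 [-2.68000e-01 -6.78000e-01  6.85000e-01  7.12850e+02]
 [-2.10000e-02  7.15000e-01  6.99000e-01  8.59267e+02]
 [ 0.00000e+00  0.00000e+00  0.00000e+00  1.00000e+00]]
gauge 0.22 [356.3 227.9] z-plane [ 475.6 -109.6   -0. ] depth [471.8 -51.4  60.8]
wheel_top 0.81 [360.1 219.5] z-plane 
[... 1156 characters left out ...]
lane [470.1 -65.7  68. ] depth [470.2 -65.7  69.5]
wheel_top 0.59 [392. 301.] z-plane [ 461.6 -306.9   68. ] depth [ 463.4 -300.5   91.1]
pointer 0.74 [278.5 270.4] z-plane [528.  -63.7  59. ] depth [527.9 -63.9  38.6]
mark 0.48 [263.9 265.7] z-plane [538.3 -31.9  59. ] depth [538.3 -31.9  57.6]
lock_top 0.57 [235.1 285. ] z-plane [498.   28.3  79. ] depth [498.1  28.2  79.6]
bowl 0.76 [330.7 208.1] z-plane [ 673.2 -188.5    0. ] depth [ 672.4 -187.7    5.7]
mug 0.9 [232.1 184.5] z-plane [730.2  45.1   0. ] depth [729.1  44.6   5.3]
jar 0.78 [387.4 302.2] z-plane [ 453.8 -315.     0. ] depth [ 460.7 -291.8   86.8]
wheel 0.59 [280.  295.6] z-plane [473.4 -66.9  46. ] depth [474.8 -66.6  68.9]
```

```bash
python3 - <<'E'
import cv2
a=cv2.imread("pics/top0.png")[180:360,160:360];b=cv2.imread("pics/side0.png")[130:310,260:440]
cv2.imwrite("pics/c1.png",cv2.hconcat([cv2.resize(a,(400*1,360),interpolation=2),cv2.resize(b,(360,360),interpolation=2)]))
cv2.imwrite("pics/t2.png",cv2.resize(a,(660,594),interpolation=cv2.INTER_CUBIC))
E
```

```text
(no output)
```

View pics/t2.png

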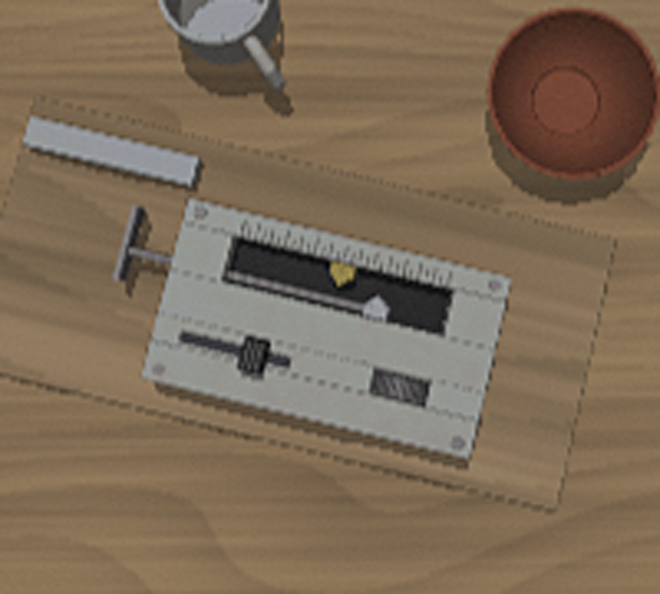

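View pics/side0.png

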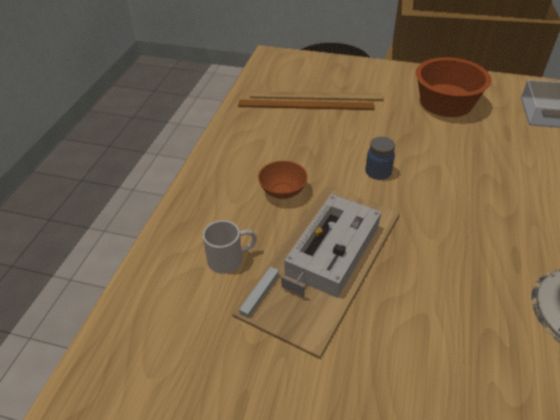

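The top crop shows the white deck (crop corners about (190,198), (510,277), (470,462) and (147,378)). Gauge +y points image-left, towards the stop plate. The pointer tip is near (375,292) and the brass tip near (342,288). The lock grip is at (253,355) and the wheel slot at (400,387). In the side view the gauge lies at about (335,240) and the pots are clear of it.

```bash
cat >> h.py <<'E'
def cloud(p):
    K=p["mtx"];T=np.array(p["world_from_camera"]);v,u=np.mgrid[:420,:560];s=p["z_map"]
    c=np.stack([(u-K[0][2])/K[0][0]*s,-(v-K[1][2])/K[1][1]*s,-s],-1)
    return c@T[:3,:3].T+T[:3,3]
def rectify(p,g,yaw,z,k=4,x=(-65,65),y=(-115,115)):
    """gauge-plane view at height z: columns = gauge y (right = +y), rows = -gauge x"""
    K=np.array(p["mtx"]);T=np.linalg.inv(p["world_from_camera"]);c,s=np.cos(yaw),np.sin(yaw)
    q=np.array([[a,b] for a in x for b in y],float)
    w=np.c_[g[0]+c*q[:,0]-s*q[:,1],g[1]+s*q[:,0]+c*q[:,1],np.full(4,z)]
    m=w@T[:3,:3].T+T[:3,3];m=m*[1,-1,-1]@K.T;m=m[:,:2]/m[:,2:]
    d=np.c_[(q[:,1]-y[0])*k,(x[1]-q[:,0])*k]
    H=cv2.getPerspectiveTransform(np.float32(m),np.float32(d))
    return cv2.warpPerspective(p["img"],H,(int((y[1]-y[0])*k),int((x[1]-x[0])*k)),flags=cv2.INTER_CUBIC)
E
python3 - <<'E'
from h import *
P={}
for c in("top","side"):
    p=P[c]=get_image(c);X=cloud(p)
    hsv=cv2.cvtColor(p["img"],cv2.COLOR_RGB2HSV)
    m=(abs(X[...,2]-62)<5)&(hsv[...,1]<70)&(np.hypot(X[...,0]-510,X[...,1]+22)<160)
    m=cv2.morphologyEx(m.astype(np.uint8),cv2.MORPH_OPEN,np.ones((3,3)))
    n,l,st,_=cv2.connectedComponentsWithStats(m);i=1+st[1:,4].argmax()
    q=X[l==i];r=cv2.minAreaRect(np.float32(q[:,:2]));print(c,len(q),r,np.median(q[:,2]))
    b=cv2.boxPoints(r); e=max([b[1]-b[0],b[2]-b[1]],key=np.linalg.norm); e=e*np.sign(e[1])
    yaw=np.arctan2(-e[0],e[1]);print("yaw",yaw,np.degrees(yaw))
    if c=="top": Y=yaw
    P[c+"c"]=r[0]
im=[rectify(P[c],P[c+"c"],Y,59,k=3,x=(-62,62),y=(-112,112)) for c in("top","side")]
cv2.imwrite("pics/r1.png",cv2.vconcat(im)[:600,:,::-1])
cv2.imwrite("pics/r1.png",cv2.resize(cv2.vconcat(im),None,fx=.8,fy=.8,interpolation=cv2.INTER_AREA)[...,::-1])
E
```

```text
top 4461 ((511.0544128417969, -20.836013793945312), (220.14309692382812, 120.14561462402344), 76.110595703125) 62.491559831641666
yaw -0.2424156 -13.88939
side 3739 ((512.5743408203125, -18.47686767578125), (223.5308074951172, 121.60368347167969), 75.79683685302734) 61.97313880108118
yaw -0.24789189 -14.203158
```

View pics/r1.png

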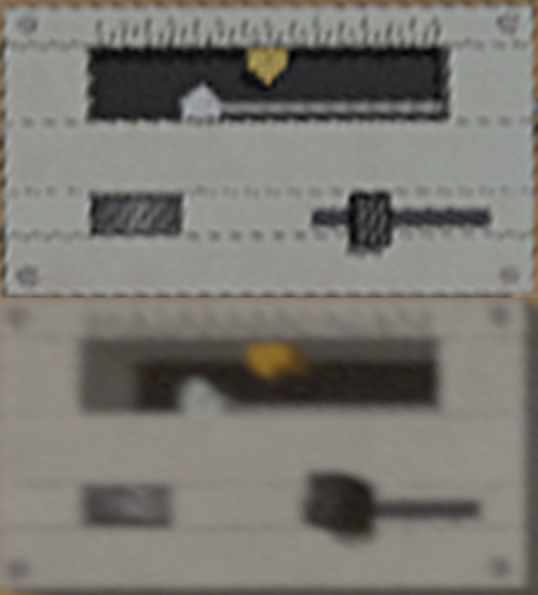

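The rectified top view (2.4 px/mm, centre col 269, row 149) shows the pointer tip at col 203 and the mark tip at col 268, so the gap is about 27 mm. The wheel slot is centred at (136,213), gauge about (-27,-55). The lock grip is near (370,220). I'll move out now with the fingers closed.

Emit:
carry_out(slide=[[0.04,0.045,0],[0.08,0.09,0],[0.12,0.135,0],[0.16,0.18,0],[0.2,0.225,0],[0.24,0.27,0],[0.28,0.315,0],[0.31,0.35,0]], roll=[-1,-2,-3,-4,-5,-6.2,-6.2,-6.2], claw=[0,0,0,0,0,0,0,0])

```text
clock: 2.1
position: [385.6, 149.9, 405.1]
ee_rot: [0.993, -0.121, 0.0, -0.0]
contact_force: [0.4, 1.0, 0.6]
gripper_width: 0.1
grasp_force: 0.0
```

```bash
cat >> h.py <<'E'
G=np.array([511.8,-19.7]);YAW=-0.243
def status():
    s=read_state();M=R.from_quat(s["ee_rot"]).as_matrix();c,q=np.cos(YAW),np.sin(YAW)
    d=s["position"][:2]-G;g=[c*d[0]+q*d[1],-q*d[0]+c*d[1]]
    print("t",round(float(s["clock"]),2),"gauge xy",np.round(g,1),"tcp z",round(s["position"][2],1),"toolx deg",np.degrees(np.arctan2(M[1,0],M[0,0])).round(2),"tilt",M[:,2].round(3),"F",np.round(s["contact_force"],1),"w",round(float(s["gripper_width"]),1))
    return s,M,g
E
python3 - <<'E'
from h import *
s,M,g=status()
c,q=np.cos(YAW),np.sin(YAW);t=G+[c*-27+q*55,q*-27-c*55]
print(t,M.T@np.r_[t-s["position"][:2],0])
E
```

```text
t 2.1 gauge xy [-163.3  134.3] tcp z 405.1 toolx deg -13.88 tilt [ 0.001  0.001 -1.   ] F [0.4 1.  0.6] w 0.1
[472.35939043 -66.58750705] [ 1.36133305e+02  1.89413534e+02 -6.84759330e-02]
```

Emit:
carry_out(slide=[[0.035,0.048,0],[0.07,0.095,0],[0.1,0.14,0],[0.136,0.189,0.03],[0.136,0.189,0.08],[0.136,0.189,0.12],[0.136,0.189,0.14],[0.136,0.189,0.14]], roll=[0,0,0,0,0,0,0,0], claw=[0,0,0,0,0,0,0,0])

```text
clock: 3.1
position: [471.9, -64.1, 263.5]
ee_rot: [0.993, -0.121, -0.002, 0.001]
contact_force: [0.5, 0.5, 1.0]
gripper_width: 0.2
grasp_force: 0.0
```

```bash
python3 - <<'E'
from h import *
status()
p=get_image("side");X=cloud(p)
a=cv2.resize(p["img"][120:300,250:430],(540,540),interpolation=cv2.INTER_CUBIC);cv2.imwrite("pics/s2.png",a[...,::-1])
for n in("top","side"):
    X=cloud(get_image(n))
    d=X[...,:2]-G;c,q=np.cos(YAW),np.sin(YAW);gx=c*d[...,0]+q*d[...,1];gy=-q*d[...,0]+c*d[...,1]
    m=(abs(gx+27)<25)&(abs(gy+55)<35)&(X[...,2]>75)&(X[...,2]<180)
    for lo in range(75,180,8):
        k=m&(X[...,2]>=lo)&(X[...,2]<lo+8)
        if k.sum()>3:print(n,lo,k.sum(),gx[k].min().round(),gx[k].max().round(),gy[k].min().round(),gy[k].max().round())
E
```

```text
t 3.1 gauge xy [-28.  -52.7] tcp z 263.5 toolx deg -13.86 tilt [-0.004 -0.001 -1.   ] F [0.5 0.5 1. ] w 0.2
side 91 12 -37.0 -16.0 -55.0 -41.0
side 99 28 -38.0 -15.0 -56.0 -38.0
side 107 32 -38.0 -16.0 -55.0 -35.0
side 115 32 -39.0 -19.0 -59.0 -36.0
side 123 8 -38.0 -35.0 -58.0 -45.0
side 131 13 -40.0 -20.0 -77.0 -38.0
side 139 31 -40.0 -14.0 -74.0 -21.0
side 147 13 -40.0 -27.0 -39.0 -21.0
side 155 33 -44.0 -10.0 -42.0 -20.0
side 163 20 -44.0 -9.0 -48.0 -33.0
side 171 20 -44.0 -10.0 -36.0 -21.0
```

View pics/s2.png

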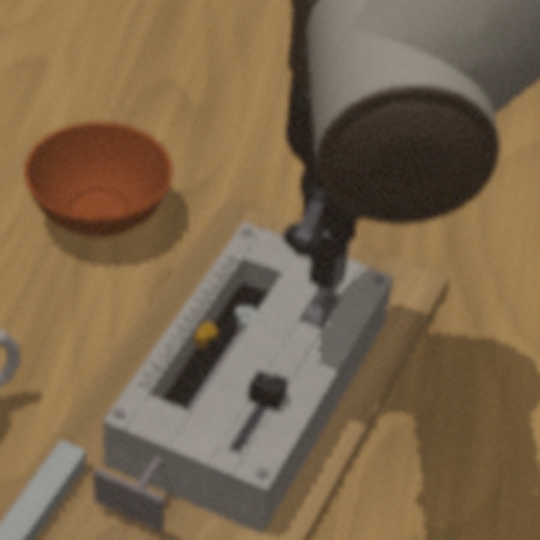

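The closed fingertip is above the slot (tip in the crop at about (325,290)), and the pointer (245,313) and mark (207,332) stay visible from the side. Next I go to the stroke start and down to contact.

Emit:
carry_out(slide=[[0,0.01,0.008],[0,0.01,0.016],[0,0.01,0.019],[0,0.01,0.019],[0,0.01,0.019]], roll=[0,0,0,0,0], claw=[0,0,0,0,0])

```text
clock: 3.88
position: [470.0, -73.6, 245.8]
ee_rot: [0.993, -0.12, 0.0, -0.0]
contact_force: [-0.3, 0.1, -0.8]
gripper_width: -0.1
grasp_force: 0.0
```

Emit:
carry_out(slide=[[0,0,0.001],[0,0,0.001]], roll=[0,0], claw=[0,0])

```text
clock: 4.12
position: [469.9, -73.6, 244.8]
ee_rot: [0.993, -0.12, 0.0, -0.0]
contact_force: [0.1, 0.1, 1.0]
gripper_width: -0.0
grasp_force: 0.0
```

Emit:
carry_out(slide=[[0,0,0.001],[0,0,0.001]], roll=[0,0], claw=[0,0])

```text
clock: 4.38
position: [469.9, -73.6, 243.6]
ee_rot: [0.993, -0.12, -0.0, 0.0]
contact_force: [-0.4, 0.1, -0.5]
gripper_width: -0.2
grasp_force: 0.0
```

Emit:
carry_out(slide=[[0,0,0.001],[0,0,0.001]], roll=[0,0], claw=[0,0])

```text
clock: 4.62
position: [469.9, -73.7, 242.6]
ee_rot: [0.993, -0.121, -0.0, 0.0]
contact_force: [0.1, -0.4, -0.2]
gripper_width: -0.2
grasp_force: 0.0
```

Emit:
carry_out(slide=[[0,0,0.001],[0,0,0.001]], roll=[0,0], claw=[0,0])

```text
clock: 4.88
position: [469.8, -73.7, 241.6]
ee_rot: [0.993, -0.121, -0.0, 0.0]
contact_force: [-0.3, -0.4, -0.1]
gripper_width: -0.1
grasp_force: 0.0
```

Emit:
carry_out(slide=[[0,0,0.0005],[0,0,0.0005]], roll=[0,0], claw=[0,0])

```text
clock: 5.12
position: [469.9, -73.6, 241.4]
ee_rot: [0.993, -0.12, 0.0, 0.0]
contact_force: [0.1, -0.2, 2.1]
gripper_width: -0.3
grasp_force: 0.8
```

Emit:
carry_out(slide=[[0,0,0.0005],[0,0,0.0005]], roll=[0,0], claw=[0,0])

```text
clock: 5.38
position: [469.9, -73.7, 241.2]
ee_rot: [0.993, -0.12, 0.0, 0.0]
contact_force: [-1.0, 0.3, 4.5]
gripper_width: 0.3
grasp_force: 2.6
```

Emit:
carry_out(slide=[[0,0,0.0007],[0,0,0.0007],[0,-0.002,0.0007],[0,-0.004,0.0007],[0,-0.006,0.0007],[0,-0.006,0.0007]], roll=[0,0,0,0,0,0], claw=[0,0,0,0,0,0])

```text
clock: 6.12
position: [471.3, -68.2, 241.2]
ee_rot: [0.993, -0.12, 0.0, 0.0]
contact_force: [-3.1, -1.3, 10.0]
gripper_width: 0.2
grasp_force: 5.2
```

```bash
cat >> h.py <<'E'
def rel(p):
    """mark minus pointer along gauge y, from colour blobs in the rectified view"""
    im=rectify(p,G,YAW,59,k=4,x=(10,46),y=(-78,78));h=cv2.cvtColor(im,cv2.COLOR_RGB2HSV)
    out={}
    brass=(h[...,1]>110)&(h[...,2]>90);white=(h[...,1]<70)&(h[...,2]>120)
    for n,m,lo,hi in(("mark",brass,0,144),("ptr",white,60,110)):
        w=np.zeros_like(m);w[lo:hi]=m[lo:hi]
        k,l,st,ce=cv2.connectedComponentsWithStats(w.astype(np.uint8))
        for i in sorted(range(1,k),key=lambda i:-st[i,4])[:3]:
            if st[i,4]>60: out.setdefault(n,[]).append((st[i,:5].tolist(),np.round([46-ce[i,1]/4-0,ce[i,0]/4-78],1).tolist()))
    return im,out
E
python3 - <<'E'
from h import *
status()
p=get_image("side");im,o=rel(p);cv2.imwrite("pics/rs3.png",im[...,::-1]);print(o)
see(p,["pointer","mark"])
E
```

```text
t 6.12 gauge xy [-27.6 -56.8] tcp z 241.2 toolx deg -13.8 tilt [ 0.    -0.001 -1.   ] F [-3.1 -1.3 10. ] w 0.2
{'mark': [([278, 9, 86, 57, 3692], [37.4, 2.1])], 'ptr': [([185, 78, 59, 32, 1286], [21.8, -25.4]), ([603, 60, 21, 50, 942], [24.7, 75.5])]}
pointer 0.88 [326.9 226.4] z-plane [532.9 -42.   59. ] depth [536.  -63.3  36.4]
mark 0.56 [322.3 229.9] z-plane [540.2 -29.6  59. ] depth [543.6 -50.8  36.1]
```

View pics/rs3.png

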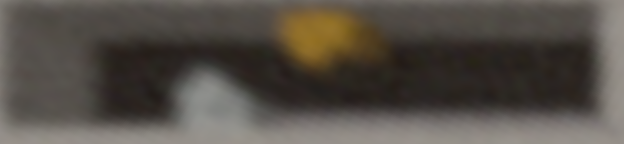

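Emit:
carry_out(slide=[[0,-0.002,0],[0,-0.004,0],[0,-0.006,0],[0,-0.008,0],[0,-0.01,0],[0,-0.01,0]], roll=[0,0,0,0,0,0], claw=[0,0,0,0,0,0])

```text
clock: 7.02
position: [473.8, -58.3, 241.0]
ee_rot: [0.993, -0.12, 0.0, 0.0]
contact_force: [-2.5, -1.4, 9.2]
gripper_width: 0.0
grasp_force: 4.2
```

```bash
python3 - <<'E'
from h import *
status()
p=get_image("side");print(rel(p)[1])
p0=dict(p,img=cv2.imread("pics/side0.png")[...,::-1].copy());print("base",rel(p0)[1])
E
```

```text
t 7.03 gauge xy [-27.6 -46.6] tcp z 241.0 toolx deg -13.81 tilt [ 0.    -0.001 -1.   ] F [-2.5 -1.4  9.2] w 0.0
{'mark': [([278, 10, 87, 57, 3692], [37.3, 2.0])], 'ptr': [([200, 77, 59, 33, 1268], [21.9, -21.6]), ([603, 60, 21, 50, 959], [24.8, 75.5])]}
base {'mark': [([278, 9, 83, 56, 3526], [37.6, 1.7])], 'ptr': [([178, 78, 57, 32, 1127], [21.8, -27.7]), ([605, 60, 19, 50, 866], [24.8, 75.7])]}
```

Rolling without slip: 6.1 mm of pointer for 16 mm of rim, as expected. I'll repeat the stroke.

Emit:
carry_out(slide=[[0,0,-0.004],[0,0.01,-0.004],[0,0.019,-0.004],[0,0.019,-0.003],[0,0.019,-0.002],[0,0.019,-0.001],[0,0.019,-0.0005],[0,0.019,0]], roll=[0,0,0,0,0,0,0,0], claw=[0,0,0,0,0,0,0,0])

```text
clock: 8.07
position: [469.3, -76.5, 240.7]
ee_rot: [0.993, -0.12, 0.0, 0.0]
contact_force: [-1.7, 0.7, 8.4]
gripper_width: 0.0
grasp_force: 4.2
```

Emit:
carry_out(slide=[[0,0,0],[0,-0.003,0],[0,-0.006,0],[0,-0.009,0],[0,-0.012,0],[0,-0.016,0],[0,-0.02,0],[0,-0.02,0]], roll=[0,0,0,0,0,0,0,0], claw=[0,0,0,0,0,0,0,0])

```text
clock: 9.07
position: [474.1, -57.0, 240.9]
ee_rot: [0.993, -0.12, 0.0, 0.0]
contact_force: [-1.6, -0.6, 6.8]
gripper_width: -0.1
grasp_force: 3.5
```

```bash
python3 - <<'E'
from h import *
status()
p=get_image("side");print(rel(p)[1])
E
```

```text
t 9.07 gauge xy [-27.6 -45.3] tcp z 240.9 toolx deg -13.79 tilt [ 0.001 -0.    -1.   ] F [-1.6 -0.6  6.8] w -0.1
{'mark': [([279, 9, 86, 57, 3685], [37.4, 2.1])], 'ptr': [([227, 75, 61, 35, 1272], [21.9, -14.4]), ([603, 60, 21, 50, 962], [24.7, 75.5])]}
```

Emit:
carry_out(slide=[[0,0,-0.004],[0,0.01,-0.004],[0,0.02,-0.004],[0,0.02,-0.003],[0,0.02,-0.002],[0,0.02,-0.001],[0,0.02,-0.0005],[0,0.02,0.0003]], roll=[0,0,0,0,0,0,0,0], claw=[0,0,0,0,0,0,0,0])

```text
clock: 10.12
position: [469.3, -76.5, 240.5]
ee_rot: [0.993, -0.12, 0.0, 0.0]
contact_force: [-4.3, -0.1, 10.8]
gripper_width: -0.2
grasp_force: 5.6
```

Emit:
carry_out(slide=[[0,0,0],[0,-0.003,0],[0,-0.006,0],[0,-0.009,0],[0,-0.012,0],[0,-0.016,0],[0,-0.02,0],[0,-0.02,0]], roll=[0,0,0,0,0,0,0,0], claw=[0,0,0,0,0,0,0,0])

```text
clock: 11.12
position: [474.1, -57.0, 240.8]
ee_rot: [0.993, -0.12, 0.0, 0.0]
contact_force: [-2.2, 0.2, 9.1]
gripper_width: -0.3
grasp_force: 4.3
```

Emit:
carry_out(slide=[[0,0,-0.004],[0,0.01,-0.004],[0,0.02,-0.004],[0,0.02,-0.003],[0,0.02,-0.002],[0,0.02,-0.001],[0,0.02,-0.0005],[0,0.02,0]], roll=[0,0,0,0,0,0,0,0], claw=[0,0,0,0,0,0,0,0])

```text
clock: 12.12
position: [469.3, -76.5, 240.6]
ee_rot: [0.993, -0.12, 0.0, 0.0]
contact_force: [-3.5, -0.4, 9.5]
gripper_width: 0.1
grasp_force: 4.9
```

Emit:
carry_out(slide=[[0,0,0],[0,-0.003,0],[0,-0.006,0],[0,-0.009,0],[0,-0.012,0],[0,-0.012,0]], roll=[0,0,0,0,0,0], claw=[0,0,0,0,0,0])

```text
clock: 12.88
position: [472.2, -64.9, 241.2]
ee_rot: [0.993, -0.12, 0.0, 0.0]
contact_force: [-3.8, -1.8, 12.5]
gripper_width: -0.4
grasp_force: 6.1
```

```bash
python3 - <<'E'
from h import *
status()
p=get_image("side");im,o=rel(p);print(o);cv2.imwrite("pics/rs4.png",im[...,::-1])
E
```

```text
t 12.88 gauge xy [-27.6 -53.4] tcp z 241.2 toolx deg -13.76 tilt [ 0.    -0.001 -1.   ] F [-3.8 -1.8 12.5] w -0.4
{'mark': [([278, 9, 87, 58, 3698], [37.4, 2.1])], 'ptr': [([277, 78, 61, 32, 1245], [21.8, -2.8]), ([603, 60, 21, 50, 953], [24.8, 75.5])]}
```

View pics/rs4.png

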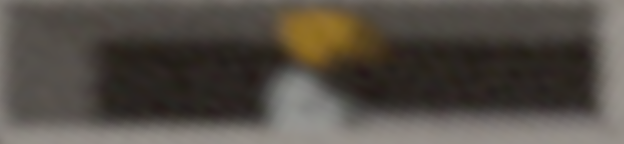

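The pointer tip (col ~298) is now just short of the mark tip (~318) in the side view. I'll back off for a clear top view to fix the remaining gap.

Emit:
carry_out(slide=[[0,0,-0.02],[0,0,-0.06],[-0.02,0.04,-0.08],[-0.04,0.09,-0.08],[-0.06,0.14,-0.08],[-0.06,0.18,-0.08],[-0.06,0.2,-0.08],[-0.06,0.2,-0.08]], roll=[0,0,0,0,0,0,0,0], claw=[0,0,0,0,0,0,0,0])

```text
clock: 13.92
position: [365.6, -245.5, 319.5]
ee_rot: [0.993, -0.122, -0.0, -0.0]
contact_force: [0.7, 0.9, -0.4]
gripper_width: 0.1
grasp_force: 0.0
```

```bash
python3 - <<'E'
from h import *
status()
p=get_image("top");im,o=rel(p);print(o)
p0=dict(p,img=cv2.imread("pics/top0.png")[...,::-1].copy());i0,o0=rel(p0);print("base",o0)
cv2.imwrite("pics/rt5.png",cv2.vconcat([im,i0])[...,::-1])
E
```

```text
t 13.93 gauge xy [ -87.6 -254.4] tcp z 319.5 toolx deg -13.99 tilt [-0.  0. -1.] F [ 0.7  0.9 -0.4] w 0.1
{'mark': [([272, 18, 65, 60, 2732], [35.6, -2.1])], 'ptr': [([263, 81, 63, 29, 933], [21.3, -4.4]), ([607, 60, 17, 50, 767], [24.9, 75.9]), ([0, 60, 6, 50, 201], [25.1, -77.6])]}
base {'mark': [([272, 18, 65, 60, 2751], [35.6, -2.1])], 'ptr': [([163, 81, 62, 29, 1046], [21.2, -29.7]), ([607, 60, 17, 50, 764], [25.0, 76.0]), ([0, 60, 6, 50, 202], [25.0, -77.6])]}
```

View pics/rt5.png

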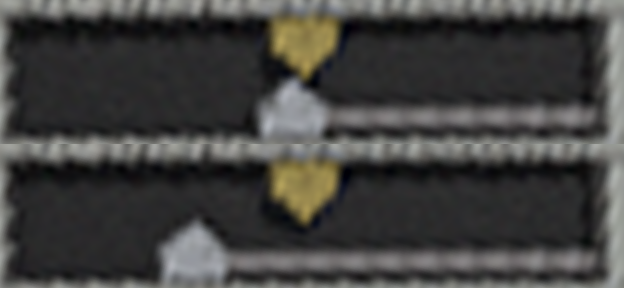

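The top view (4 px/mm) shows the mark tip at col ~304 and the pointer tip at col ~294, so about 2.4 mm remain, or roughly 6.5 mm of rim. I'll return and finish the roll.

Emit:
carry_out(slide=[[0.02,-0.05,0],[0.04,-0.1,0],[0.06,-0.15,0],[0.06,-0.196,0],[0.06,-0.196,0.03],[0.06,-0.196,0.06],[0.06,-0.196,0.075],[0.06,-0.196,0.075]], roll=[0,0,0,0,0,0,0,0], claw=[0,0,0,0,0,0,0,0])

```text
clock: 14.98
position: [470.8, -67.8, 243.7]
ee_rot: [0.993, -0.12, -0.002, 0.0]
contact_force: [-0.6, -0.8, 0.8]
gripper_width: 0.1
grasp_force: 0.0
```

Emit:
carry_out(slide=[[0,0,0.002],[0,0,0.003],[0,0,0.0038],[0,0,0.0043],[0,0,0.0047],[0,0,0.0047]], roll=[0,0,0,0,0,0], claw=[0,0,0,0,0,0])

```text
clock: 15.72
position: [471.3, -68.8, 241.3]
ee_rot: [0.993, -0.12, 0.001, -0.0]
contact_force: [-3.0, 1.5, 9.0]
gripper_width: 0.1
grasp_force: 4.2
```

Emit:
carry_out(slide=[[0,-0.0015,0],[0,-0.003,0],[0,-0.0045,0],[0,-0.006,0],[0,-0.0065,0],[0,-0.0065,0]], roll=[0,0,0,0,0,0], claw=[0,0,0,0,0,0])

```text
clock: 16.48
position: [472.8, -63.0, 241.3]
ee_rot: [0.993, -0.12, 0.0, 0.0]
contact_force: [-1.3, -2.9, 8.3]
gripper_width: 0.1
grasp_force: 4.0
```

```bash
python3 - <<'E'
from h import *
status()
print(rel(get_image("side"))[1])
E
```

```text
t 16.48 gauge xy [-27.5 -51.4] tcp z 241.3 toolx deg -13.82 tilt [ 0.001 -0.001 -1.   ] F [-1.3 -2.9  8.3] w 0.1
{'mark': [([279, 10, 85, 57, 3716], [37.4, 2.1])], 'ptr': [([282, 76, 62, 34, 1389], [22.0, -0.5]), ([604, 60, 20, 50, 936], [24.7, 75.5])]}
```

Emit:
carry_out(slide=[[0,0,-0.02],[0,0,-0.06],[-0.02,0.04,-0.08],[-0.04,0.09,-0.08],[-0.06,0.14,-0.08],[-0.06,0.18,-0.08],[-0.06,0.2,-0.08],[-0.06,0.2,-0.08]], roll=[0,0,0,0,0,0,0,0], claw=[0,0,0,0,0,0,0,0])

```text
clock: 17.52
position: [366.0, -243.3, 320.0]
ee_rot: [0.993, -0.122, 0.0, -0.0]
contact_force: [-0.2, -0.6, -0.1]
gripper_width: 0.1
grasp_force: 0.0
```

```bash
python3 - <<'E'
from h import *
status()
p=get_image("top");im,o=rel(p);print(o)
lk=rectify(p,G,YAW,79,k=4,x=(-62,46),y=(-78,110))
cv2.imwrite("pics/rt6.png",cv2.vconcat([cv2.copyMakeBorder(im,0,0,0,lk.shape[1]-im.shape[1],cv2.BORDER_CONSTANT),lk])[...,::-1])
see(p,["lock_top","wheel_top"])
E
```

```text
t 17.52 gauge xy [ -87.7 -252.1] tcp z 320.0 toolx deg -14.01 tilt [ 0. -0. -1.] F [-0.2 -0.6 -0.1] w 0.1
{'mark': [([272, 18, 65, 56, 2709], [35.7, -2.1])], 'ptr': [([268, 77, 64, 33, 1019], [21.2, -3.0]), ([607, 60, 17, 50, 767], [24.9, 75.9]), ([0, 60, 6, 50, 202], [25.1, -77.5])]}
lock_top 0.44 [238. 286.] z-plane [495.9  22.2  79. ] depth [495.9  22.1  79.3]
lock_top 0.25 [331.6 208. ] z-plane [ 661.9 -179.6   79. ] depth [ 672.7 -189.9    5.1]
wheel_top 0.76 [277.5 296.3] z-plane [473.3 -61.2  68. ] depth [473.2 -61.3  66.3]
wheel_top 0.55 [279.5 295. ] z-plane [476.  -65.5  68. ] depth [475.9 -65.5  67.3]
```

View pics/rt6.png

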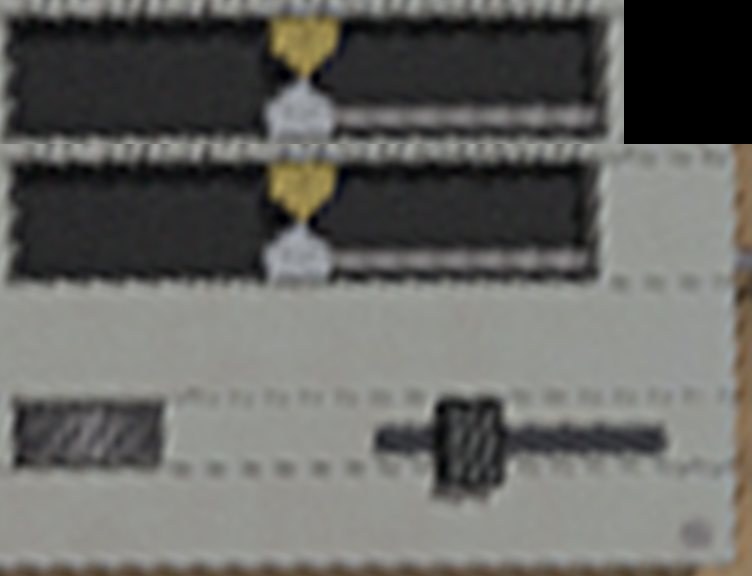

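The tips are opposite each other: pointer ~302 and mark ~304 at 4 px/mm, about 0.5 mm apart. The lock grip's -y face is at gauge y ≈ 31, x ≈ -28. Next I'll set down behind the lock and push it to its stop.

Emit:
carry_out(slide=[[0.02,-0.05,0],[0.04,-0.1,0],[0.06,-0.15,0],[0.06,-0.2,0],[0.06,-0.252,0],[0.06,-0.252,0.04],[0.06,-0.252,0.075],[0.06,-0.252,0.08]], roll=[0,0,0,0,0,0,0,0], claw=[0,0,0,0,0,0,0,0])

```text
clock: 18.68
position: [484.2, -11.2, 238.1]
ee_rot: [0.993, -0.12, -0.002, 0.001]
contact_force: [-0.1, 0.2, 0.6]
gripper_width: 0.4
grasp_force: 0.0
```

Emit:
carry_out(slide=[[0,0,0],[0,-0.004,0],[0,-0.008,0],[0,-0.012,0],[0,-0.016,0],[0,-0.02,0],[0,-0.024,0],[0,-0.028,0]], roll=[0,0,0,0,0,0,0,0], claw=[0,0,0,0,0,0,0,0])

```text
clock: 19.68
position: [491.8, 15.2, 240.1]
ee_rot: [0.993, -0.121, -0.0, 0.0]
contact_force: [0.1, -2.0, 1.6]
gripper_width: 0.0
grasp_force: 1.3
```

```bash
python3 -c "
from h import *
status();print(rel(get_image('side'))[1])"
```

```text
t 19.68 gauge xy [-27.8  29.1] tcp z 240.1 toolx deg -13.85 tilt [-0. -0. -1.] F [ 0.1 -2.   1.6] w 0.0
{'mark': [([278, 9, 86, 58, 3760], [37.4, 2.1])], 'ptr': [([603, 60, 21, 50, 983], [24.8, 75.4]), ([294, 75, 31, 21, 491], [24.6, -1.0])]}
```

Emit:
carry_out(slide=[[0,-0.004,0],[0,-0.008,0],[0,-0.012,0],[0,-0.016,0],[0,-0.02,0],[0,-0.024,0],[0,-0.026,0],[0,-0.026,0]], roll=[0,0,0,0,0,0,0,0], claw=[0,0,0,0,0,0,0,0])

```text
clock: 20.72
position: [498.0, 40.7, 240.0]
ee_rot: [0.993, -0.12, 0.0, -0.0]
contact_force: [0.8, -0.5, 0.1]
gripper_width: 0.0
grasp_force: 0.3
```

Emit:
carry_out(slide=[[0,-0.002,0],[0,-0.004,0],[0,-0.004,0]], roll=[0,0,0], claw=[0,0,0])

```text
clock: 21.1
position: [498.5, 42.3, 239.9]
ee_rot: [0.993, -0.121, -0.001, 0.002]
contact_force: [2.3, -14.3, 2.6]
gripper_width: 0.2
grasp_force: 6.4
```

Emit:
carry_out(slide=[[0,-0.001,0],[0,-0.002,0],[0,-0.002,0]], roll=[0,0,0], claw=[0,0,0])

```text
clock: 21.48
position: [498.7, 42.9, 239.9]
ee_rot: [0.993, -0.121, -0.002, 0.003]
contact_force: [2.9, -20.7, 2.6]
gripper_width: 0.1
grasp_force: 9.5
```

```bash
python3 -c "
from h import *
status()"
```

```text
t 21.48 gauge xy [-27.7  57.6] tcp z 239.9 toolx deg -13.88 tilt [-0.005 -0.006 -1.   ] F [  2.9 -20.7   2.6] w 0.1
```

The force has risen to 21 N, so the lock is at its stop. I'll back off, lift and retreat.

Emit:
carry_out(slide=[[0,0.006,0],[0,0.014,0],[0,0.016,-0.03],[0,0.016,-0.08],[-0.02,0.07,-0.08],[-0.04,0.13,-0.08],[-0.06,0.19,-0.08],[-0.06,0.25,-0.08]], roll=[0,0,0,0,0,0,0,0], claw=[0,0,0,0,0,0,0,0])

```text
clock: 22.48
position: [379.6, -182.9, 320.4]
ee_rot: [0.993, -0.119, 0.001, -0.0]
contact_force: [1.4, 0.4, 0.7]
gripper_width: -0.2
grasp_force: 0.0
```

Emit:
carry_out(slide=[[0,0.03,0],[0,0.06,0],[0,0.06,0],[0,0.06,0],[0,0.06,0],[0,0.06,0]], roll=[0,0,0,0,0,0], claw=[0,0,0,0,0,0])

```text
clock: 23.22
position: [367.2, -239.7, 320.1]
ee_rot: [0.993, -0.12, 0.0, -0.0]
contact_force: [-0.5, 0.0, 0.4]
gripper_width: -0.2
grasp_force: 0.0
```

```bash
python3 - <<'E'
from h import *
status()
p=get_image("top");im,o=rel(p);print(o)
cv2.imwrite("pics/rt7.png",rectify(p,G,YAW,79,k=4,x=(-62,46),y=(-78,110))[...,::-1])
see(p,["lock_top","bowl","mug","jar"])
E
```

```text
t 23.23 gauge xy [ -87.4 -248.3] tcp z 320.1 toolx deg -13.76 tilt [ 0.  0. -1.] F [-0.5  0.   0.4] w -0.2
{'mark': [([272, 18, 65, 56, 2715], [35.7, -2.1])], 'ptr': [([268, 77, 64, 33, 1016], [21.2, -3.0]), ([607, 60, 17, 50, 765], [24.9, 76.0]), ([0, 60, 6, 50, 204], [25.0, -77.5])]}
lock_top 0.44 [218.2 280.2] z-plane [508.3  64.   79. ] depth [508.3  64.   78.9]
bowl 0.71 [331.1 208.1] z-plane [ 673.2 -189.5    0. ] depth [ 672.3 -188.6    6.1]
mug 0.84 [232.  183.2] z-plane [733.4  45.4   0. ] depth [732.4  44.9   4.5]
mug 0.68 [263.6 265. ] z-plane [540.3 -29.9  -0. ] depth [539.8 -31.3  58. ]
jar 0.85 [390.7 301.8] z-plane [ 454.7 -322.7    0. ] depth [ 461.7 -297.9   90.4]
```

View pics/rt7.png

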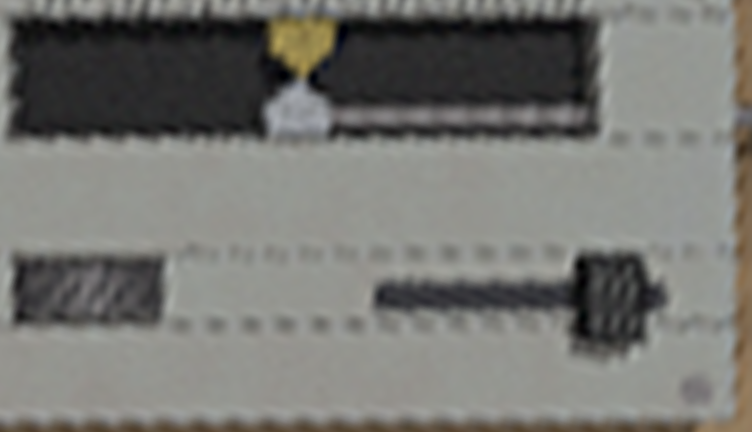

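The grip has moved 35 mm (cols 575–643) and has the expected end margin on its track. The pointer (~301) and mark (~304) tips still match, and the pots have not moved.

```bash
python3 -c "
from bench import job_done
print(job_done())"
```

```text
the job is handed in; nothing more can be done
None
```

The job is handed in, with no verdict returned: the last top view showed the pointer tip within about 1 mm of the mark, the lock grip pushed to its stop, the arm clear of everything, and the pots in place.

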